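# Push a salvaged power module through the gate posts of a test dock

### The job

On the recycling bench, push the metal power module along the bench, through the narrow gap between the two steel gate posts, until its terminal end is fully home and square against the contact face of the grey test dock. Only push it with the fingers: do not pinch it, tip it or lift it off the bench. Leave the other things on the bench where they are.

Things in the scene. Friction and masses are not known exactly. Their poses are not given: they have to be found in the camera images.
- module: Loose aluminium power module lying flat: 110 long (own x) x 70 wide (own y) x 36 high, 0.3 to 0.6 kg, edges rounded 3 mm. Origin: centre of underside; z up. +x end: four brass terminals on a black strip; round black fan grille on top nearer the -x end. Starts on the open side of the gate, +x end roughly towards it (up to 25 degrees askew), up to 40 mm beside the dock's centre line.
- module_front (a point): The middle of the module's terminal end face (55 mm from its origin along own +x, 18 mm up).
- dock: Test dock, fixed: grey box 85 deep (own x) x 160 wide (own y) x 75 high, with two gate posts before it. Origin: bench height, middle of the box's flat front, which is the contact face (own x = 0). Own +x points into the box, the pushing direction; z up; own y = 0 is the centre line. Module home: its origin at own x = -55, y = 0, turned like the dock, wholly past the posts.
- gate_mid (a point): Middle of the gap, at bench height, dock's own x = -145, y = 0, axes as the dock's. The posts, are upright dark steel cylinders, 25 diameter, 50 high, axes 49.5 either side along y: clear gap 74. A foot plate 5 high spans 25 either way in x and 50 to 95 out from the middle on each side; flat strips 4 high tie the feet to the box. Bench is bare in the gap and on to the contact face.
- capacitor: Bystander: upright black round capacitor, 40 diameter, 69 high with its two brass studs, loose. Origin at the centre of its underside.
- relay: Bystander: upright white and grey relay, 45 x 50, 64 high, loose. Origin at the centre of its underside.
- screwdriver: Bystander: screwdriver lying on the bench, about 200 long, loose. Origin near the middle of its length.
Not all that is in view belongs to the job. What is meant by the module is not red, and is the smaller of those in its own colour.

How it is judged:
By the outcome, as a careful person would: the job done as asked, in the order asked, and still so for the second after the job is handed in, with the robot touching nothing.
It also fails if it takes over 72 s, if anything falls off the work surface, if the arm or the gripper's body presses on something with over 40 N, if the wrist force passes 120 N, or if a joint passes its speed limit or range.

### The arm

A 6-joint arm with a two-finger parallel gripper is mounted at the origin on the work surface. World frame = base frame: x ahead of the robot, y to its left, z up, the work surface at z = 0. Lengths are in m, angles in rad, forces in N, time in s.
With the tool pointing down it reaches from about 0.35 to 0.975 m from the base axis. Payload 7.1 kg.
Tool frame: the origin (TCP) lies at the very end of the fingers, on their centre line; the grasp point (between the pads) lies 19 mm behind it; z points along the fingers, y is the line along which they close (so a half turn about z gives the same grasp; the last joint's range is limited). The gripper opens to 88 mm and grips with 3 to 60 N. Pads are 20 mm wide; open, the fingers measure 115 mm over their backs; the gripper's body (75 mm by 178 mm) begins 61 mm behind the grasp point.
Start: joints at [1.309, 0.423, 1.63, -0, 1.089, -0.019], TCP at [0.15, 0.607, 0.223] pointing down, gripper open.
Joint ranges: [-3, 3], [-0.9, 2.11], [0.09, 2.58], [-1.31, 4.45], [0.11, 2.69], [-2.54, 2.54]. Speed limits (rad/s): [2.39, 2.39, 3.01, 3.14, 3.14, 3.14].

### API

Orientations are given as [roll, pitch, yaw] about the fixed x, y, z axes, in that order (R = Rz(yaw) Ry(pitch) Rx(roll)).
In Python, from rig import monitor, optics, job gives the robot as it stands.
- The arm moves only by the tool apply_moves, never from a script. Its argument "moves" is one flat list of numbers, 5 for each row, row after row: the shift along the tool's x, y, z in cm, then the turn about the tool's z in units of 8 degrees (1.0 is 8 degrees), then the opening, from 0 (shut) to 1 (fully open). In form: [dx, dy, dz, roll, claw, dx, dy, dz, roll, claw, ...]. A call has 1 to 8 rows; each row is the pose to reach, as a shift and turn from the pose commanded when the call began, along the tool's axes at that moment; what a row does not reach only later rows make up. A row lasts 1/10 s, in which the tool goes at most 50 mm and 8.59 degrees, less where a joint would pass 70% of its speed; a pose out of reach is approached as far as the arm can. A call with a gripper value outside its range is refused whole. The fingers move at their own pace and stop on an object; "grip_force" is the grip in N (left out, the last holds). Time passes only in rows, so rows that repeat a pose let the fingers close. It gives the time, the measured TCP pose, the force, the opening and the grip force at its end, in the units of the state.
- monitor.observe(): the state, without advancing time (a new reading comes with each control period).
- optics.camera(name): name is "scene" or "top" or "wrist"; returns a dict with "frame" (480x640x3 uint8, blue, green, red), "camera_matrix" (3x3 intrinsics, pixels), "distortion" ([k1, k2, p1, p2, k3] as OpenCV has them; the pictures are not rectified), "R" (3x3) and "t" (3): a world point X has camera coordinates R X + t. Camera axes: x right, y down, z forward; pixel columns grow to the right and rows downward; lengths in m; the calibration is good to about 2 mm. A picture is of the moment at which its call begins. There is no depth.
- job.sign_off(): hands the job in; it is judged then, once.
The state is a dict: "clock": time; "joint_pos": joint angles; "joint_vel": joint speeds; "tau": joint torques, N m; "ee_pos": TCP position; "ee_rot": TCP orientation; "ft_force": force on the tool from outside, world axes, zero at the start; "wrist_torque": the same for the moment, N m; "gripper_width": opening from 0.0 (shut) to 1.0 (fully open); "finger_force": force on a finger pad.
Only numpy, scipy, OpenCV 4.12 (cv2) and the standard library are available. Lean on these libraries where they do the work, as an engineer would, in place of code of your own. Each camera call takes 0.05 s, during which the arm holds its last target. There are 200 camera calls.

## Working session

There is one attempt and no reset: what is moved stays moved. The work goes in short steps, Python scripts to look and compute and a tool call to move; the robot and the scene stay as the last step left them, time stands still between calls to the robot, and variables do not carry over. Pictures are saved under pics/ and viewed, at most 10 in all, crops included, and the job is handed in when it is done.

Besides the shell and the picture viewer there is one more tool, called after "Emit:" as a command line: name --argument value ..., lists and objects as JSON in quotes. apply_moves: Moves the arm, as the interface text tells. Its arguments: {"type":"object","properties":{"moves":{"type":"array"},"grip_force":{"type":"number"}},"required":["moves"]}

```bash
ls; mkdir -p pics
cat > h.py <<'E'
import cv2,numpy as np
from rig import monitor,optics,job
def snap(n,f):
    c=optics.camera(n); cv2.imwrite('pics/'+f,c['frame']); np.savez('pics/'+f+'.npz',**{k:np.array(c[k]) for k in ['camera_matrix','distortion','R','t']}); return c
def plane(f,px,z):
    c=np.load('pics/'+f+'.npz'); p=cv2.undistortPoints(np.array(px,float).reshape(-1,1,2),c['camera_matrix'],c['distortion']).reshape(-1,2)
    d=np.c_[p,np.ones(len(p))]@c['R']; o=-c['R'].T@c['t']
    return o+d*((z-o[2])/d[:,2])[:,None]
def proj(f,X):
    c=np.load('pics/'+f+'.npz'); return cv2.projectPoints(np.array(X,float).reshape(-1,3),cv2.Rodrigues(c['R'])[0],c['t'],c['camera_matrix'],c['distortion'])[0].reshape(-1,2)
E
python3 - <<'E'
from h import *
for n in['scene','top']: snap(n,n+'1.png')
s=monitor.observe(); print(s)
E
```

```text
pics
{'clock': 0.1, 'joint_pos': array([ 1.30904226e+00,  4.23790980e-01,  1.63060291e+00, -1.06574992e-05,
        1.08861844e+00, -1.89592761e-02]), 'joint_vel': array([-8.76402416e-04,  2.72042732e-04, -1.55895759e-03,  2.86964456e-03,
        3.26140379e-04, -9.83038440e-05]), 'tau': array([-1.90236105e-04, -5.45610595e+01, -2.74321729e+01,  6.45238766e-02,
        1.88011135e-02, -8.93294100e-06]), 'ee_pos': array([0.15008185, 0.60618919, 0.22196705]), 'ee_rot': array([-3.14017305e+00, -1.74807075e-05,  2.89880280e+00]), 'ft_force': array([-0.23614438,  0.35023819,  0.12842114]), 'wrist_torque': array([ 0.02753611,  0.02861951, -0.00691261]), 'finger_force': 0.0, 'gripper_width': 0.9959222851518759}
```

View pics/top1.png

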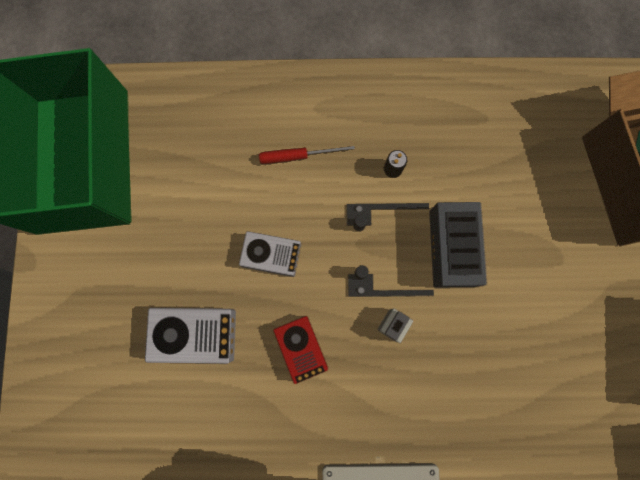

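View pics/scene1.png

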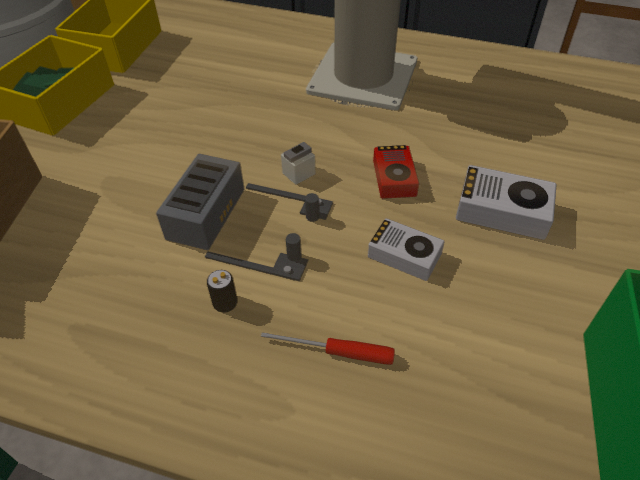

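The top view shows the small silver module at about (270,254), the gate posts at (360,220) and (361,272), and the dock face at x≈433. The big silver module and the red one are decoys. I'll enlarge both views.

Run:
```python
from h import *
a=cv2.imread('pics/top1.png')[190:310,230:500]; cv2.imwrite('pics/tc.png',cv2.resize(a,(0,0),fx=2.96,fy=2.96,interpolation=2)[:600,:800])
a=cv2.imread('pics/scene1.png')[140:320,150:450]; cv2.imwrite('pics/sc.png',cv2.resize(a,None,fx=2.6,fy=2.6,interpolation=2))
print(proj('top1.png',[[0,0,0],[.15,.607,.223],[.5,0,0],[.5,.3,0]]))
print(proj('scene1.png',[[0,0,0],[.15,.607,.223],[.5,0,0],[.5,.3,0]]))
```

```text
[[380.76171246 524.98427702]
 [-19.02710155 479.2642249 ]
 [373.65055994 258.72537239]
 [226.19522148 260.14504141]]
[[363.39595549  74.70145019]
 [696.31403579  65.95666613]
 [292.31258563 223.80101236]
 [459.2603487  262.30360662]]
```

View pics/tc.png

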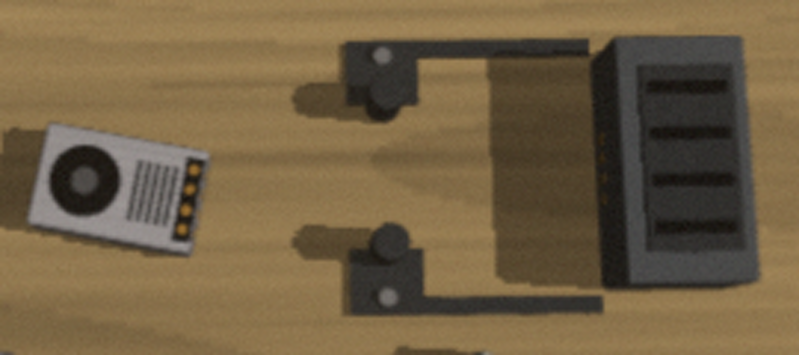

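View pics/sc.png

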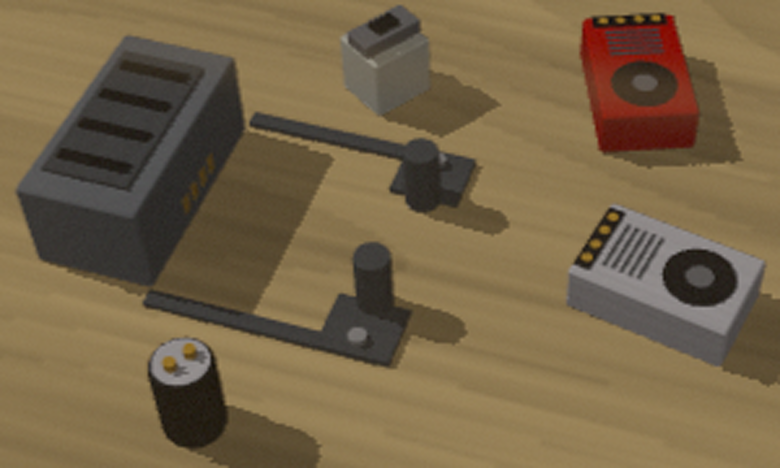

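```bash
cat > fit.py <<'E'
from h import *
from scipy.optimize import least_squares
T=lambda p:((np.array(p)+.5)/2.96-.5+[230,190]); S=lambda p:((np.array(p)+.5)/2.6-.5+[150,140])
# local pts: (pt, top px, scene px)
mod=[((55,35,36),(209,152),(568,275)),((55,-35,36),(191,255),(617,206)),((-55,-35,36),(28,223),(765,262)),((-55,35,36),(49,123),(727,334))]
N=None
dock=[((0,80,75),(616,37),(133,216)),((0,-80,75),(629,287),(240,62)),((85,80,75),(741,36),(20,190)),((85,-80,75),(758,280),(128,37)),
((0,80,0),N,(152,285)),((-145,49.5,50),(386,91),(373,256)),((-145,-49.5,50),(390,242),(423,153)),
((-170,95,5),(345,42),N),((-170,-95,5),(350,315),N),((-170,50,5),(346,105),N),((-170,-50,5),(349,250),N)]
def fit(m,x0,h=False):
    def r(q):
        c,s=np.cos(q[2]),np.sin(q[2]); o=[]
        for p,t,sc in m:
            p=np.array(p)/1e3; z=p[2]*(q[3] if h else 1)
            X=[q[0]+c*p[0]-s*p[1],q[1]+s*p[0]+c*p[1],z]
            if t and use!='s': o+=list(proj('top1.png',X)[0]-T(t))
            if sc and use!='t': o+=list(proj('scene1.png',X)[0]-S(sc))
        return np.array(o)
    f=least_squares(r,x0); return f.x,np.abs(f.fun).max(),np.sqrt(np.mean(f.fun**2))
for use in ['b','t','s']:
    print(use,'mod',fit(mod,[.5,.2,-1.6]),'\n  dock',fit(dock,[.5,-.1,-1.57]))
use='b';print(fit(mod,[.5,.2,-1.6,1],True),fit(dock,[.5,-.1,-1.57,1],True))
print(plane('top1.png',[[148,308],[235,308],[232,363],[147,363],[397,326],[360,146]],.05))
E
python3 fit.py
```

```text
b mod (array([ 0.51113836,  0.20754996, -1.76452776]), np.float64(2.7764838321736534), np.float64(1.3798835029767405)) 
  dock (array([ 0.52100805, -0.11463578, -1.56878184]), np.float64(4.962021427569255), np.float64(1.7026575156645494))
t mod (array([ 0.50840946,  0.20648682, -1.76240445]), np.float64(0.5582927899272931), np.float64(0.3477722113850775)) 
  dock (array([ 0.51862351, -0.11535735, -1.57329309]), np.float64(1.648881312127969), np.float64(0.6831679857410182))
s mod (array([ 0.51454066,  0.20838768, -1.76560031]), np.float64(1.7491594676288855), np.float64(1.1445548518999904)) 
  dock (array([ 0.52512594, -0.11252593, -1.57512247]), np.float64(3.372522875270562), np.float64(1.8507460753132394))
(array([ 0.50908175,  0.20766884, -1.76352534,  0.81325551]), np.float64(1.7929935828670978), np.float64(0.7145243318334551)) (array([ 0.51926932, -0.11660272, -1.5727799 ,  0.8676224 ]), np.float64(1.8206408963236242), np.float64(0.7968002761027152))
[[ 0.40316278  0.4363614   0.05      ]
 [ 0.40235589  0.26976261  0.05      ]
 [ 0.30140584  0.27314928  0.05      ]
 [ 0.3014877   0.43284231  0.05      ]
 [ 0.36649887 -0.03440146  0.05      ]
 [ 0.7218934   0.02598985  0.05      ]]
```

```bash
cat >> h.py <<'E'
from scipy.spatial.transform import Rotation as Ro
def to(x,y,z,yaw):
    s=monitor.observe(); R=Ro.from_euler('xyz',s['ee_rot']); d=R.inv().apply(np.array([x,y,z])-s['ee_pos'])*100
    dy=(yaw-s['ee_rot'][2]+np.pi)%(2*np.pi)-np.pi
    print('move',d.round(2),'turn',round(-np.degrees(dy)/8,3))
E
python3 -c "
from h import *
to(.44,.205,.14,np.pi)"
```

```text
move [-37.79 -31.96   8.24] turn -1.739
```

Emit:
apply_moves --moves '[-37.8, -32, 0, -1.74, 0.6, -37.8, -32, 0, -1.74, 0.6, -37.8, -32, 0, -1.74, 0.6, -37.8, -32, 0, -1.74, 0.6, -37.8, -32, 0, -1.74, 0.6, -37.8, -32, 0, -1.74, 0.6, -37.8, -32, 0, -1.74, 0.6, -37.8, -32, 0, -1.74, 0.6]'

```text
clock: 0.9
ee_pos: [0.3851, 0.2805, 0.2226]
ee_rot: [-3.141, -0.0, -3.141]
ft_force: [1.1, 0.6, 0.4]
gripper_width: 0.602
finger_force: 0.0
```

Emit:
apply_moves --moves '[0, 0, 0, 0, 0.6]'

```text
clock: 1.0
ee_pos: [0.3869, 0.2782, 0.2226]
ee_rot: [-3.14, 0.0, 3.136]
ft_force: [-0.3, -0.0, 0.3]
gripper_width: 0.602
finger_force: 0.0
```

```bash
python3 -c "
from h import *
print(monitor.observe())
to(.44,.205,.22,np.pi)"
```

```text
{'clock': 1.0, 'joint_pos': array([ 5.99201118e-01,  2.04367416e-01,  1.94917632e+00, -1.34453101e-03,
        9.88402725e-01, -9.65066893e-01]), 'joint_vel': array([ 0.09117873,  0.0064623 , -0.00799868,  0.03772191,  0.00119518,
        0.09192806]), 'tau': array([ -2.37385333, -38.73325825, -25.02719164,  -0.32413912,
         0.06536006,  -0.88333508]), 'ee_pos': array([0.38688093, 0.27821546, 0.22257878]), 'ee_rot': array([-3.14046808e+00,  3.47976823e-04,  3.13580426e+00]), 'ft_force': array([-0.33245591, -0.04902101,  0.29275651]), 'wrist_torque': array([ 0.03632162,  0.03346112, -0.06029123]), 'finger_force': 0.0, 'gripper_width': 0.6021290547939013}
move [-5.35 -7.29  0.27] turn -0.041
```

Emit:
apply_moves --moves '[-5.4, -7.3, 0, -0.04, 0.6, -5.4, -7.3, 0, -0.04, 0.6, -5.4, -7.3, 0, -0.04, 0.6, -5.4, -7.3, 6, -0.04, 0.6, -5.4, -7.3, 10, -0.04, 0.6, -5.4, -7.3, 10, -0.04, 0.6, -5.4, -7.3, 10, -0.04, 0.6]'

```text
clock: 1.7
ee_pos: [0.4375, 0.2099, 0.1226]
ee_rot: [-3.141, -0.003, -3.135]
ft_force: [0.2, -0.0, 0.6]
gripper_width: 0.597
finger_force: 0.0
```

Run:
```python
from h import *
to(.44,.205,.012,np.pi)
snap('wrist','w1.png')
```

```text
move [-0.27 -0.49 11.06] turn 0.047
```

View pics/w1.png

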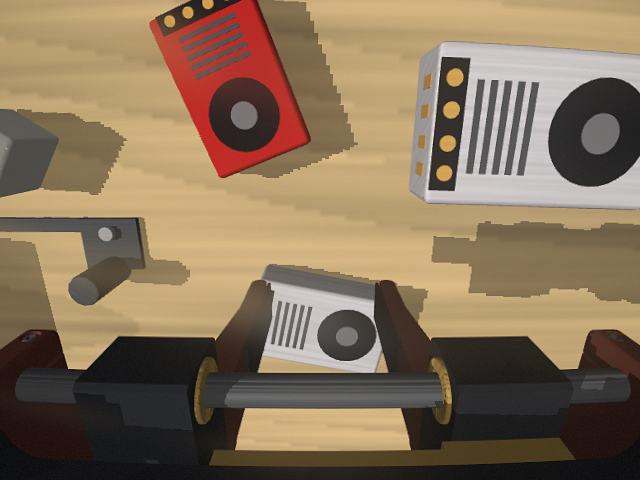

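The wrist view shows the module at (320,320), just ahead of the fingers. The red and large modules are clear of the fingers, so I'll descend.

Emit:
apply_moves --moves '[0, -0.5, 4, 0.05, 0.6, 0, -0.5, 8, 0.05, 0.6, 0, -0.5, 11, 0.05, 0.6, 0, -0.5, 11, 0.05, 0.6, 0, -0.5, 11, 0.05, 0.6]'

```text
clock: 2.25
ee_pos: [0.4399, 0.2054, 0.0147]
ee_rot: [3.14, 0.002, 3.141]
ft_force: [0.6, -0.7, -0.1]
gripper_width: 0.601
finger_force: 0.0
```

Run:
```python
from h import *
to(.4736,.205,.012,np.pi)
```

```text
move [-3.37 -0.03  0.28] turn -0.006
```

Emit:
apply_moves --moves '[-0.5, 0, 0, 0, 0.6, -1, 0, 0, 0, 0.6, -1.3, 0, 0, 0, 0.6, -1.6, 0, 0, 0, 0.6, -1.9, 0, 0, 0, 0.6, -2.2, 0, 0, 0, 0.6, -2.5, 0, 0, 0, 0.6, -2.8, 0, 0, 0, 0.6]'

```text
clock: 3.05
ee_pos: [0.4662, 0.204, 0.0124]
ee_rot: [-3.141, -0.001, 3.14]
ft_force: [-2.2, -2.0, 1.4]
gripper_width: 0.599
finger_force: 1.3
```

Emit:
apply_moves --moves '[-0.2, 0, 0, 0, 0.6, -0.4, 0, 0, 0, 0.6, -0.4, 0, 0, 0, 0.6]'

```text
clock: 3.35
ee_pos: [0.4712, 0.2045, 0.0127]
ee_rot: [3.141, 0.001, 3.14]
ft_force: [-1.2, -1.1, -0.6]
gripper_width: 0.606
finger_force: 0.4
```

Run:
```python
from h import *
print(monitor.observe()['ee_pos'],monitor.observe()['ee_rot'])
snap('top','top2.png')
a=cv2.imread('pics/top2.png')[190:310,230:500]; cv2.imwrite('pics/tc2.png',cv2.resize(a,(0,0),fx=2.96,fy=2.96,interpolation=2)[:600,:800])
```

```text
[0.47116088 0.20453628 0.01266358] [3.14123089e+00 9.34548611e-04 3.14035394e+00]
```

View pics/tc2.png

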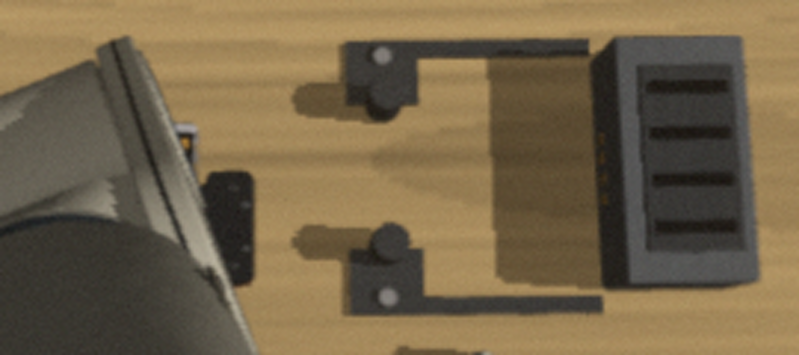

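Emit:
apply_moves --moves '[1, 0, 0, 0, 0.6, 2, 0, 0, 0, 0.6, 2, 0, -4, 0, 0.5, 2, 0, -8, 0, 0.4, 2, 0, -13, 0, 0.3, 2, 0, -18, 0, 0.3, 2, 0, -18, 0, 0.3, 2, 0, -18, 0, 0.3]'

```text
clock: 4.2
ee_pos: [0.4504, 0.2047, 0.1937]
ee_rot: [3.14, 0.003, 3.141]
ft_force: [-1.1, -0.2, 0.1]
gripper_width: 0.3
finger_force: 0.0
```

Emit:
apply_moves --moves '[-6.7, 14.5, 0, 11.25, 0.3, -6.7, 14.5, 0, 11.25, 0.3, -6.7, 14.5, 0, 11.25, 0.3, -6.7, 14.5, 0, 11.25, 0.3, -6.7, 14.5, 0, 11.25, 0.3, -6.7, 14.5, 0, 11.25, 0.3, -6.7, 14.5, 0, 11.25, 0.3, -6.7, 14.5, 0, 11.25, 0.3]'

```text
clock: 5.0
ee_pos: [0.516, 0.3486, 0.1894]
ee_rot: [-3.137, 0.001, 1.935]
ft_force: [0.7, 0.7, -0.6]
gripper_width: 0.3
finger_force: 0.0
```

Run:
```python
from h import *
to(.5186,.35,.19,np.pi/2)
```

```text
move [ 0.04  0.3  -0.06] turn 2.605
```

Emit:
apply_moves --moves '[0, 0.3, 0, 2.6, 0.3, 0, 0.3, 0, 2.6, 0.3, 0, 0.3, 0, 2.6, 0.3, 0, 0.3, 0, 2.6, 0.3, 0, 0.3, 0, 2.6, 0.3]'

```text
clock: 5.5
ee_pos: [0.5194, 0.3499, 0.1907]
ee_rot: [-3.139, 0.002, 1.579]
ft_force: [-0.5, 0.2, 0.1]
gripper_width: 0.302
finger_force: 0.0
```

Run:
```python
from h import *
to(.5186,.35,.19,np.pi/2)
a=snap('top','top3.png')['frame'][190:310,230:500]; w=snap('wrist','w3.png')['frame']
A=cv2.resize(a,(0,0),fx=2.96,fy=2.96,interpolation=2)
cv2.imwrite('pics/tc3.png',A); cv2.imwrite('pics/w3b.png',w)
```

```text
move [ 0.01 -0.08  0.07] turn 0.062
```

View pics/tc3.png

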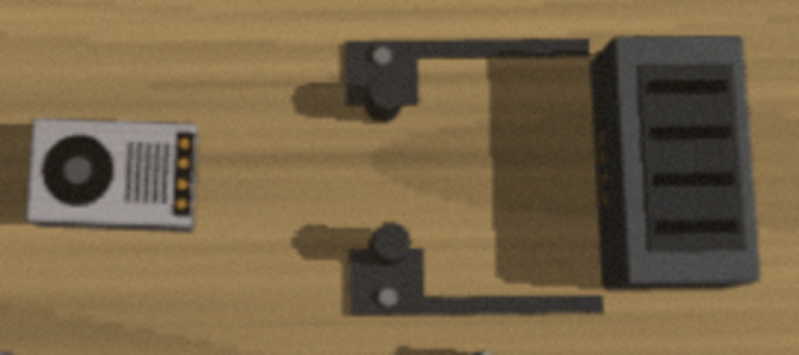

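View pics/w3.png

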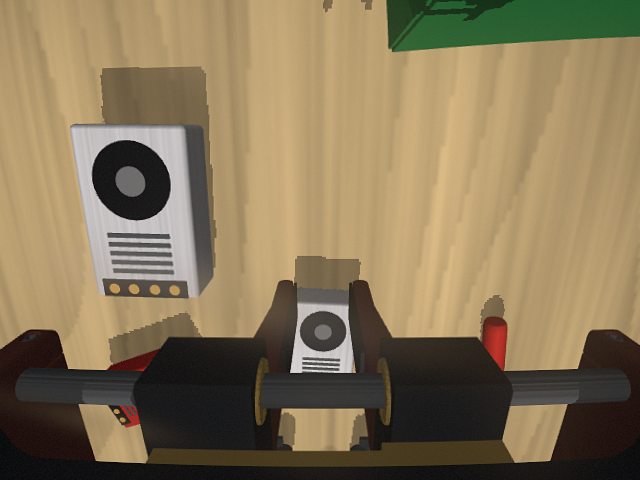

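```bash
cat > m.py <<'E'
from h import *
import sys
def module(f,x0=.42,x1=.62,y0=-.08,y1=.34,z=.036):
    g=cv2.imread('pics/'+f); s=2000
    X,Y=np.meshgrid(np.arange(x0,x1,1/s),np.arange(y0,y1,1/s),indexing='ij')
    p=proj(f,np.c_[X.ravel(),Y.ravel(),np.full(X.size,z)]).astype('f').reshape(*X.shape,2)
    r=cv2.remap(g,p[...,0],p[...,1],cv2.INTER_CUBIC)
    hsv=cv2.cvtColor(r,cv2.COLOR_BGR2HSV); m=((hsv[...,1]<60)&(hsv[...,2]>110)).astype('u1')
    cs=cv2.findContours(m,0,1)[0]; c=cv2.convexHull(max(cs,key=cv2.contourArea)); b=cv2.minAreaRect(c)
    (cy,cx),wh,a=b; print('module',x0+cx/s,y0+cy/s,np.array(wh)/s,a)
    return r,m
if __name__=='__main__':
    r,m=module('top3.png')
    T=lambda p:((np.array(p)+.5)/2.96-.5+[230,190])
    print('corners',plane('top3.png',T([(35,121),(195,124),(193,230),(27,222)]),.036).round(4)[:,:2].tolist())
    print('plates outer',plane('top3.png',T([(345,42),(417,42),(350,315),(424,314)]),.005).round(4)[:,:2].tolist())
    print('postlow top inner',plane('top3.png',T([(390,222)]),.05).round(4),'up base inner',plane('top3.png',T([(382,122)]),0).round(4))
    print('post tops',plane('top3.png',T([(386,91),(390,241)]),.05).round(4)[:,:2].tolist())
    print('box top front',plane('top3.png',T([(616,37),(629,287)]),.075).round(4)[:,:2].tolist())
    for z in(0,.036):print(plane('top3.png',T([(593,61),(603,285)]),0).round(4)[:,:2].tolist())
E
python3 m.py
```

```text
module 0.5195048904418945 0.21116360473632811 [0.11041471 0.06931925] 2.4681179523468018
corners [[0.554, 0.2633], [0.5509, 0.1562], [0.48, 0.1575], [0.4863, 0.2671]]
plates outer [[0.6139, 0.0537], [0.6134, 0.0035], [0.425, 0.0539], [0.4252, 0.0042]]
postlow top inner [[0.4824 0.0293 0.05  ]] up base inner [[0.5578 0.0289 0.    ]]
post tops [[0.5689, 0.0297], [0.4701, 0.0296]]
box top front [[0.5975, -0.117], [0.4373, -0.1163]]
[[0.5997, -0.1197], [0.4437, -0.1184]]
[[0.5997, -0.1197], [0.4437, -0.1184]]
```

Emit:
apply_moves --moves '[0, 0, 4, 0.06, 0.3, 0, 0, 9, 0.06, 0.3, 0, 0, 14, 0.06, 0.3, 0, 0, 17.8, 0.06, 0.3, 0, 0, 17.8, 0.06, 0.3, 0, 0, 17.8, 0.06, 0.3]'

```text
clock: 6.2
ee_pos: [0.5203, 0.3503, 0.0147]
ee_rot: [-3.141, 0.001, 1.569]
ft_force: [0.5, 0.3, -0.1]
gripper_width: 0.3
finger_force: 0.0
```

```bash
python3 -c "
from h import *
to(.5195,.283,.013,np.pi/2)"
```

```text
move [-6.73 -0.07  0.17] turn -0.009
```

Emit:
apply_moves --moves '[-2.5, -0.1, 0, 0, 0.3, -5, -0.1, 0, 0, 0.3, -6.5, -0.1, 0, 0, 0.3, -7, -0.1, 0, 0, 0.3, -7.5, -0.1, 0, 0, 0.3, -8, -0.1, 0, 0, 0.3, -8.5, -0.1, 0, 0, 0.3, -9, -0.1, 0, 0, 0.3]'

```text
clock: 7.0
ee_pos: [0.5211, 0.2625, 0.0162]
ee_rot: [3.138, -0.003, 1.569]
ft_force: [0.4, 6.0, 5.0]
gripper_width: 0.298
finger_force: 2.8
```

Emit:
apply_moves --moves '[-0.5, 0, 0, 0, 0.3, -1, 0, 0, 0, 0.3, -1.5, 0, 0, 0, 0.3, -2, 0, 0, 0, 0.3, -2.5, 0, 0, 0, 0.3, -3, 0, 0, 0, 0.3, -3.5, 0, 0, 0, 0.3, -3.5, 0, 0, 0, 0.3]'

```text
clock: 7.8
ee_pos: [0.521, 0.2267, 0.0159]
ee_rot: [3.138, -0.002, 1.569]
ft_force: [1.2, 3.2, 1.8]
gripper_width: 0.3
finger_force: 1.7
```

Run:
```python
from h import *
from m import module
to(.5195,.22,.013,np.pi/2)
a=snap('top','top4.png')['frame'][190:310,230:500]
r,m=module('top4.png')
cv2.imwrite('pics/tc4.png',cv2.resize(a,(0,0),fx=2.96,fy=2.96,interpolation=2))
```

```text
move [-0.67 -0.15  0.29] turn -0.01
module 0.5315938034057617 0.14319757080078127 [0.21467989 0.0865691 ] 66.73886108398438
```

View pics/tc4.png

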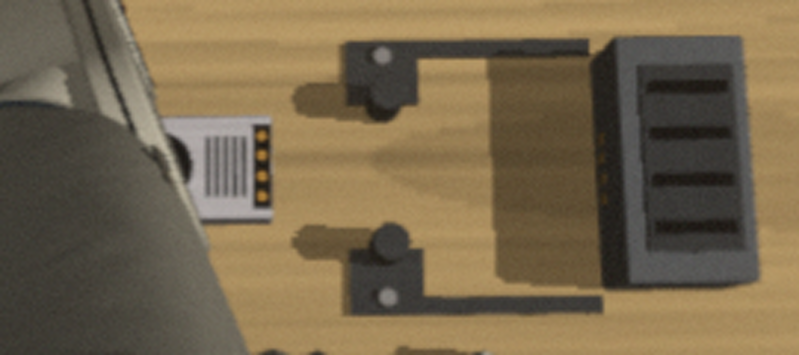

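```bash
cat > e.py <<'E'
from h import *
def sides(f,ya,yb,zs=.034,x0=.45,x1=.59,n=8):
    g=cv2.cvtColor(cv2.imread('pics/'+f),cv2.COLOR_BGR2HSV)[...,1].astype('f'); xs=np.arange(x0,x1,.0005); o=[]
    for y in np.linspace(ya,yb,n):
        p=proj(f,np.c_[xs,np.full(xs.size,y),np.full(xs.size,zs)]).astype('f')
        v=cv2.remap(g,p[:,0].reshape(1,-1),p[:,1].reshape(1,-1),1)[0]
        k=np.where(v<60)[0]; o.append((y,xs[k[0]],xs[k[-1]]))
    o=np.array(o); a=[np.polyfit(o[:,0],o[:,i],1) for i in(1,2)]
    print(f,'lo',o[:,1].mean(),'hi',o[:,2].mean(),'mid',o[:,1:].mean(),'w',(o[:,2]-o[:,1]).mean(),'slopes deg',[round(float(np.degrees(q[0])),2) for q in a])
if __name__=='__main__':
    sides('top3.png',.17,.25); sides('top4.png',.115,.145)
    T=lambda p:((np.array(p)+.5)/2.96-.5+[230,190])
    print(plane('top4.png',T([(270,117),(272,222)]),.036).round(4))
E
python3 e.py
```

```text
top3.png lo 0.483125 hi 0.5538125 mid 0.51846875 w 0.07068750000000006 slopes deg [2.69, 2.72]
top4.png lo 0.48106250000000006 hi 0.5566875000000001 mid 0.5188750000000001 w 0.07562500000000008 slopes deg [-39.55, -1.19]
[[0.5551 0.1062 0.036 ]
 [0.4848 0.1056 0.036 ]]
```

Front corners at (270,117) and (272,222) give a centre x of about 0.520, against the gate's 0.5195, and the module is square. I'll keep pushing.

Emit:
apply_moves --moves '[-0.7, 0, 0.2, 0, 0.3, -1.4, 0, 0.2, 0, 0.3, -2.1, 0, 0.2, 0, 0.3, -2.8, 0, 0.2, 0, 0.3, -3.5, 0, 0.2, 0, 0.3, -4.2, 0, 0.2, 0, 0.3, -4.9, 0, 0.2, 0, 0.3, -5.5, 0, 0.2, 0, 0.3]'

```text
clock: 8.65
ee_pos: [0.52, 0.1712, 0.0133]
ee_rot: [3.14, -0.001, 1.569]
ft_force: [0.4, 5.1, 3.9]
gripper_width: 0.297
finger_force: 2.8
```

Run:
```python
from h import *
from e import sides
to(.5195,.162,.013,np.pi/2); s=monitor.observe(); y=s['ee_pos'][1]
snap('top','top5.png')
for a in (.12,.10,.08): sides('top5.png',y-a+.01,y-a-.01)
```

```text
move [-0.92 -0.05  0.02] turn -0.012
top5.png lo 0.45 hi 0.5770625000000001 mid 0.51353125 w 0.1270625000000001 slopes deg [0.0, -118.53]
top5.png lo 0.45 hi 0.5565000000000001 mid 0.5032500000000001 w 0.1065000000000001 slopes deg [-0.0, -0.0]
top5.png lo 0.45 hi 0.5711875000000002 mid 0.5105937500000001 w 0.1211875000000001 slopes deg [0.0, 111.13]
```

Emit:
apply_moves --moves '[-0.4, -0.03, 0, 0, 0.3, -0.8, -0.06, 0, 0, 0.3, -1.2, -0.06, 0, 0, 0.3, -1.6, -0.06, 0, 0, 0.3, -2, -0.06, 0, 0, 0.3, -2.4, -0.06, 0, 0, 0.3]'

```text
clock: 9.3
ee_pos: [0.5191, 0.1472, 0.0131]
ee_rot: [3.14, -0.001, 1.569]
ft_force: [0.3, 6.4, 5.0]
gripper_width: 0.296
finger_force: 2.9
```

Emit:
apply_moves --moves '[-0.4, 0, 0, 0, 0.3, -0.8, 0, 0, 0, 0.3, -1.2, 0, 0, 0, 0.3, -1.6, 0, 0, 0, 0.3, -2, 0, 0, 0, 0.3]'

```text
clock: 9.8
ee_pos: [0.519, 0.1272, 0.0131]
ee_rot: [3.14, -0.001, 1.569]
ft_force: [0.6, 6.4, 4.6]
gripper_width: 0.302
finger_force: 2.9
```

Run:
```python
from h import *
from e import sides
to(.5195,.0,.013,np.pi/2); s=monitor.observe(); y=s['ee_pos'][1]
snap('top','top5.png')
for a in (.105,.09): sides('top5.png',y-a+.01,y-a-.01,x0=.47,x1=.57)
```

```text
move [-12.72   0.07   0.  ] turn -0.011
top5.png lo 0.47 hi 0.5695000000000001 mid 0.51975 w 0.09950000000000014 slopes deg [-0.0, -0.0]
top5.png lo 0.47 hi 0.5695000000000001 mid 0.51975 w 0.09950000000000014 slopes deg [0.0, -0.0]
```

The module is through the gate entry with no added force, so I'll continue.

Emit:
apply_moves --moves '[-0.6, 0, 0, 0, 0.3, -1.2, 0, 0, 0, 0.3, -1.8, 0, 0, 0, 0.3, -2.4, 0, 0, 0, 0.3, -3, 0, 0, 0, 0.3, -3.6, 0, 0, 0, 0.3, -4.2, 0, 0, 0, 0.3, -4.8, 0, 0, 0, 0.3]'

```text
clock: 10.65
ee_pos: [0.5187, 0.0789, 0.013]
ee_rot: [3.141, -0.001, 1.569]
ft_force: [1.3, 5.7, 4.1]
gripper_width: 0.3
finger_force: 3.0
```

Emit:
apply_moves --moves '[-0.6, 0, 0, 0, 0.3, -1.2, 0, 0, 0, 0.3, -1.8, 0, 0, 0, 0.3, -2.4, 0, 0, 0, 0.3, -3, 0, 0, 0, 0.3, -3.6, 0, 0, 0, 0.3, -4.2, 0, 0, 0, 0.3, -4.8, 0, 0, 0, 0.3]'

```text
clock: 11.45
ee_pos: [0.5183, 0.0309, 0.0129]
ee_rot: [-3.142, -0.0, 1.569]
ft_force: [0.4, 5.9, 4.0]
gripper_width: 0.301
finger_force: 3.0
```

Run:
```python
from h import *
to(.5195,.0045,.013,np.pi/2)
a=snap('top','top6.png')['frame'][190:310,330:500]; A=cv2.resize(a,(0,0),fx=4.5,fy=4.5,interpolation=2)
cv2.imwrite('pics/tc6.png',A)
```

```text
move [-2.64  0.12 -0.01] turn -0.012
```

Emit:
apply_moves --moves '[-0.6, 0, 0, 0, 0.3, -1.1, 0, 0, 0, 0.3, -1.5, 0, 0, 0, 0.3, -1.8, 0, 0, 0, 0.3, -2, 0, 0, 0, 0.3, -2.1, 0, 0, 0, 0.3, -2.2, 0, 0, 0, 0.3]'

```text
clock: 12.2
ee_pos: [0.5181, 0.009, 0.0127]
ee_rot: [-3.141, -0.0, 1.569]
ft_force: [0.5, 5.8, 4.4]
gripper_width: 0.299
finger_force: 2.9
```

Emit:
apply_moves --moves '[-0.1, 0, 0, 0, 0.3, -0.2, 0, 0, 0, 0.3, -0.2, 0, 0, 0, 0.3]'

```text
clock: 12.5
ee_pos: [0.5181, 0.0069, 0.0127]
ee_rot: [-3.141, -0.0, 1.569]
ft_force: [-0.1, 5.5, 3.6]
gripper_width: 0.299
finger_force: 2.4
```

Emit:
apply_moves --moves '[-0.1, 0, 0, 0, 0.3, -0.2, 0, 0, 0, 0.3, -0.2, 0, 0, 0, 0.3]'

```text
clock: 12.8
ee_pos: [0.518, 0.0052, 0.0127]
ee_rot: [-3.141, -0.001, 1.569]
ft_force: [-0.9, 8.2, 4.5]
gripper_width: 0.3
finger_force: 3.8
```

Emit:
apply_moves --moves '[-0.1, 0, 0, 0, 0.3, -0.1, 0, 0, 0, 0.3]'

```text
clock: 13.0
ee_pos: [0.518, 0.0051, 0.0127]
ee_rot: [-3.141, -0.002, 1.569]
ft_force: [0.3, 14.8, 4.8]
gripper_width: 0.3
finger_force: 7.4
```

Emit:
apply_moves --moves '[-0.1, 0, 0, 0, 0.3, -0.1, 0, 0, 0, 0.3]'

```text
clock: 13.2
ee_pos: [0.5179, 0.005, 0.0127]
ee_rot: [-3.141, -0.003, 1.568]
ft_force: [-0.5, 22.4, 5.0]
gripper_width: 0.3
finger_force: 10.9
```

Contact is firm at the expected position, so I'll retract and inspect.

Emit:
apply_moves --moves '[1, 0, 0, 0, 0.3, 3, 0, 0, 0, 0.3, 6, 0, 0, 0, 0.3, 10, 0, -2, 0, 0.3, 14, 0, -6, 0, 0.3, 18, 0, -11, 0, 0.3, 22, 0, -16, 0, 0.3, 26, 0, -18, 0, 0.3]'

```text
clock: 14.0
ee_pos: [0.5184, 0.2412, 0.178]
ee_rot: [3.141, 0.001, 1.569]
ft_force: [0.7, 0.3, -0.2]
gripper_width: 0.292
finger_force: 0.0
```

Run:
```python
from h import *
from e import sides
f=snap('top','top7.png')['frame']
b=snap('scene','scene7.png')['frame']
A=cv2.resize(f[195:300,330:500],(800,494),interpolation=2); cv2.imwrite('pics/tc7.png',A)
B=cv2.resize(b[140:290,150:350],(400,300),interpolation=2)
C=cv2.resize(f[190:310,330:490],(400,300),interpolation=2)
D=cv2.resize(b,(400,300)); E=cv2.resize(f,(400,300))
cv2.imwrite('pics/fin.png',np.vstack([np.hstack([C,B]),np.hstack([E,D])]))
sides('top7.png',-.10,-.015,x0=.47,x1=.57)
print(monitor.observe()['ee_pos'])
```

```text
top7.png lo 0.48275 hi 0.5545 mid 0.518625 w 0.07175000000000004 slopes deg [0.28, -0.34]
[0.52105444 0.24515101 0.18040391]
```

View pics/fin.png

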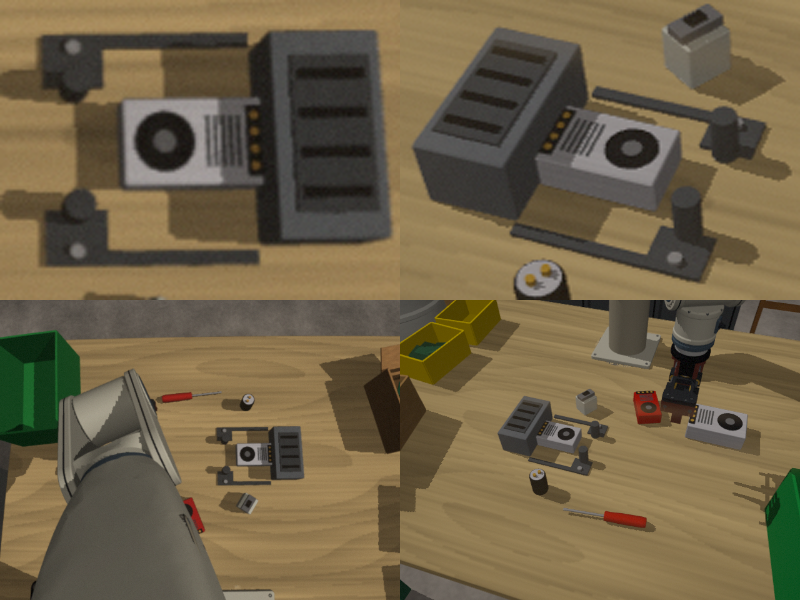

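The final view shows the module past both posts, flush and square against the dock face at about (262,145) in the top-left crop. The other objects have not moved and the arm is clear.

Emit:
apply_moves --moves '[0, 0, 0, 0, 0.3, 0, 0, 0, 0, 0.3]'

```text
clock: 14.3
ee_pos: [0.5173, 0.2392, 0.1744]
ee_rot: [-3.139, 0.002, 1.569]
ft_force: [-0.4, 0.0, 0.8]
gripper_width: 0.301
finger_force: 0.0
```

```bash
python3 -c "
from rig import job
print(job.sign_off())"
```

```text
the job is handed in; nothing more can be done
None
```

I pushed the module through the gate until it sat home and square against the dock's contact face, then backed the arm clear and handed the job in at about 14 s on the robot's clock; sign-off returned no verdict.

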